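# Turn a stripboard over against the bench stop

### The job

Turn the stripboard over so that its copper side faces up, without picking it up: push its near edge along the mat with the fingertips, straight at the sloping bench stop, until its far edge rides up and the board leans on the stop. Then reach behind the stop and push the board's upper edge back towards the robot, so that it topples over its lower edge and lies flat, copper up, on the mat in front of the stop. Leave the other things on the bench alone.

Things in the scene. Friction and masses are not known exactly. Their poses are not given: they have to be found in the camera images.
- stop: fixed bench stop, 120 mm wide, red behind, bare aluminium concave face towards the robot. Origin: on the bench, middle of the toe line where the face begins. x: through the stop, away from the robot; y along it; z up; turned up to 20 degrees. The face rises in four flats, each 8 mm high, at 45, 54, 62, 70 degrees. Flat mat, level with the bench, lies before it (-x).
- stop_top (a point): middle of the stop's rounded top edge, 23 mm behind the toe, 33 mm high. The red back plate ends 26 mm behind the toe; behind it only a 3 mm high flange, to 54 mm behind the toe
- board: loose rigid stripboard, 60 (its x) x 90 (y) x 4 mm, 40 to 85 g; tan face with holes up at the start, copper-striped face beneath. Origin: centre of the copper face; z points out of the tan face (up at start, down when turned over). At the start its x points at the stop within 15 degrees, far edge 15 to 75 mm before the toe line. Friction with mat, stop and fingers about 0.6.
- board_mid (a point): centre of the board (mid thickness); at the start within 20 mm of the stop's middle line. Flat on the mat it is 2 mm high
- board_far (a point): middle of the edge nearest the stop at the start (+30 mm along the board's x). Once the lower edge is pushed up to the toe, the board leans at about 55 degrees; this edge is then about 50 mm high and 35 mm behind the toe, clear above the stop's top, and the board stays leaning when let go
- board_near (a point): middle of the edge to push (-30 mm along the board's x). Pushed squarely, 2 mm above the mat, by fingertips spread some 45 mm, the board squares up and rides up the stop under a few newtons
- spool: green solder spool, 56 mm diameter, 42 mm high, loose beside the stop or its approach; leave alone. Origin: centre of its underside
- tin: dark round tip-cleaner tin with brass wool, 60 mm diameter, 35 mm high, loose beside the stop's approach on the other side; leave alone. Origin: centre of its underside
- heatsink: aluminium finned heat sink, 40 x 50 x 30 mm, loose, 120 to 150 mm behind the toe line; leave alone. Origin: centre of its underside
- tape: red roll of tape lying flat, 90 mm diameter, 19 mm high; leave alone. Origin: centre of its underside
- driver: screwdriver with yellow handle, 170 mm long, lying at the robot's right; leave alone
- cup: white cup, 72 mm diameter, 80 mm high; leave alone. Origin: centre of its underside
Things that resemble listed ones, but are neither listed nor needed, are in the scene too. Of the things that look like the board, take the one that is farthest to the robot's left at the start.

How it is judged:
On the way:
1. the board is tipped up steeply (40 degrees or more), leaning on the stop (angle between board's own z axis and vertical between 0.7 and 1.5 rad and contact force between board and stop above 0.03 N and z of board_far in the frame of stop above 0.035 m), for 0.2 s.
At the end, for the whole second after the job is handed in: The board lies still and flat (within 6 degrees) with the copper face up on the mat in front of the stop: its middle 15 to 130 mm before the toe line and within 80 mm of the stop's middle line (angle between board's own z axis and vertical above 3.04 rad and height (world z) of board_mid below 0.006 m and x of board_mid in the frame of stop between -0.13 and -0.015 m and y of board_mid in the frame of stop between -0.08 and 0.08 m and linear speed of board below 0.01 m/s); the robot touches nothing.
It fails at once if the board is lifted: both its edges more than 25 mm above the bench (height (world z) of each of board_far, board_near above 0.025 m).
It fails at once if another loose thing on the bench is moved by more than 20 mm (distance of any of spool, tin, heatsink, tape, driver, cup from where it was at the start of the episode above 0.02 m).
It also fails if it takes over 46 s, if anything falls off the work surface, if the arm or the gripper's body presses on something with over 40 N, if the wrist force passes 120 N, or if a joint passes its speed limit or range.

### The arm

A 6-joint arm with a two-finger parallel gripper is mounted at the origin on the work surface. World frame = base frame: x ahead of the robot, y to its left, z up, the work surface at z = 0. Lengths are in m, angles in rad, forces in N, time in s.
With the tool pointing down it reaches from about 0.3 to 0.85 m from the base axis. Payload 4.2 kg.
Tool frame: the origin (TCP) lies midway between the tips of the shut fingers; the grasp point (between the pads) lies behind it (bot.grip_depth is the x of the grasp point in the tool frame, in m); x points along the fingers, y is the direction in which the jaws open and shut, and the axes are right-handed (so a half turn about x gives the same grasp; the last joint's range is limited). The gripper opens to 91 mm and grips with 3 to 60 N. Pads are 32 mm wide; open, the fingers measure 118 mm over their backs; the gripper's body (76 mm by 178 mm) begins 60 mm behind the grasp point.
Start: joints at [1.17, 0.32, 1.565, -0, 1.257, -0.02], TCP at [0.214, 0.534, 0.191] pointing down, gripper open.
Joint ranges: [-3.11, 3.11], [-0.84, 2.01], [0.21, 2.61], [-1.34, 4.49], [0.05, 2.63], [-2.56, 2.56]. Speed limits (rad/s): [2.57, 2.57, 3.14, 3.14, 3.14, 3.14].

### API

Orientations are given as a unit quaternion [x, y, z, w].
In Python, from bench import bot gives the robot as it stands.
- The arm moves only by the tool step_arm, never from a script. Its argument "motion" is a list of rows, each a list of 7 numbers: the shift along the tool's x, y, z in cm, then the turn, a rotation vector about the tool's x, y, z in rad, then the finger opening in cm, from 0 to 9.12. A call has 1 to 10 rows; each row shifts and turns the pose as measured when the row begins, along the tool's axes as they then stand; what a row does not reach is not made up. A row lasts 1/12 s, in which the tool goes at most 41.7 mm and 7.16 degrees, less where a joint would pass 70% of its speed; a pose out of reach is approached as far as the arm can. A call is refused whole if a number of a shift passes 4.17 or a number of a turn 0.125, either way. A call with a gripper value outside its range is refused whole. The fingers move at their own pace and stop on an object; "force" is the grip in N (left out, the last holds). Time passes only in rows, so rows that do not move let the fingers close. It gives the time, the measured TCP pose, the force and the opening at its end, in the units of the state.
- bot.observe(): the state, without advancing time (a new reading comes with each control period).
- bot.read_camera(name): name is "side" or "top" or "wrist"; returns a dict with "pixels" (400x640x3 uint8, red, green, blue), "fx", "fy", "cx", "cy" (pixels), "R" (3x3) and "t" (3): a world point X has camera coordinates R X + t. Camera axes: x right, y down, z forward; pixel columns grow to the right and rows downward; lengths in m; the calibration is good to about 2 mm. The wrist camera is an equidistant fisheye: a pixel r from the principal point sees the ray r / f radians off the axis. A picture is of the moment at which its call begins. There is no depth.
- bot.hand_in(): hands the job in, once; it reports no verdict.
The state is a dict: "t": time; "joints": joint angles; "qvel": joint speeds; "tau": joint torques, N m; "eef_pos": TCP position; "tcp_rot": TCP orientation; "contact_force": force on the tool from outside, world axes, zero at the start; "wrist_torque": the same for the moment, N m; "grip_width": finger opening in m.
Only numpy, scipy, OpenCV 4.12 (cv2) and the standard library are available. Lean on these libraries where they do the work, as an engineer would, in place of code of your own. Each camera call takes 0.05 s, during which the arm holds its last target. There are 200 camera calls.

## Working session

There is one attempt and no reset: what is moved stays moved. The work goes in short steps, Python scripts to look and compute and a tool call to move; the robot and the scene stay as the last step left them, time stands still between calls to the robot, and variables do not carry over. Pictures are saved under pics/ and viewed, about 8 in all and at most 12, crops included, and the job is handed in when it is done.

Besides the shell and the picture viewer there is one more tool, called after "Call:" by a JSON object that holds its "op" and its "data", one argument or row to a line. step_arm: Moves the arm, as the interface text tells. Its arguments: {"type":"object","properties":{"motion":{"type":"array","items":{"type":"array","items":{"type":"number"}}},"force":{"type":"number"}},"required":["motion"]}

```bash
mkdir -p pics
cat > h.py <<'E'
import numpy as np, cv2
from bench import bot
from scipy.spatial.transform import Rotation as Ro
def shot(name,fn,crop=None,scale=1):
    c=bot.read_camera(name); im=c["pixels"][:,:,::-1]
    if crop: x0,y0,x1,y1=crop; im=im[y0:y1,x0:x1]
    im=cv2.resize(im,None,fx=scale,fy=scale,interpolation=cv2.INTER_CUBIC)
    cv2.imwrite("pics/"+fn,im); return c
def ray(c,u,v,z):
    d=np.array([(u-c["cx"])/c["fx"],(v-c["cy"])/c["fy"],1.]); R=np.array(c["R"]);t=np.array(c["t"])
    o=-R.T@t; d=R.T@d; return o+d*(z-o[2])/d[2]
def proj(c,X):
    p=np.array(c["R"])@np.array(X)+np.array(c["t"]); return c["fx"]*p[0]/p[2]+c["cx"],c["fy"]*p[1]/p[2]+c["cy"]
E
python3 - <<'E'
from h import *
for n in ("top","side"):
    c=shot(n,n+"1.png",scale=1.25); print(n,c["fx"],c["cx"],c["cy"],-np.array(c["R"]).T@c["t"],np.round(c["R"],3).tolist())
print(bot.observe())
E
```

```text
top 441.3301669385012 321.8169424647906 192.6971286552703 [0.4310772  0.02423569 1.58879699] [[-0.028, -1.0, -0.002], [-0.997, 0.028, -0.076], [0.076, 0.0, -0.997]]
side 475.2249070472571 314.4640304454293 194.98988530926198 [ 0.13067933 -1.04015194  0.91653211] [[0.932, -0.362, 0.019], [-0.206, -0.573, -0.793], [0.298, 0.735, -0.609]]
{'t': 0.1, 'joints': array([ 1.17001483e+00,  3.20235083e-01,  1.56557118e+00, -3.51892159e-05,
        1.25739472e+00, -1.99775554e-02]), 'qvel': array([-0.00016672, -0.00171212, -0.00241821, -0.00029856,  0.00048426,
        0.00024142]), 'tau': array([-5.64592556e-04, -4.13332379e+01, -2.32507199e+01,  7.28170853e-02,
        4.22032317e-02, -4.64180766e-05]), 'eef_pos': array([0.21351337, 0.53335429, 0.19029481]), 'tcp_rot': array([ 0.13326013,  0.6944358 , -0.13437726,  0.69422144]), 'contact_force': array([ 0.56913178, -0.34514453, -0.45887281]), 'wrist_torque': array([-0.01803018,  0.01082592, -0.03029222]), 'grip_width': 0.09111066703971449}
```

View pics/top1.png

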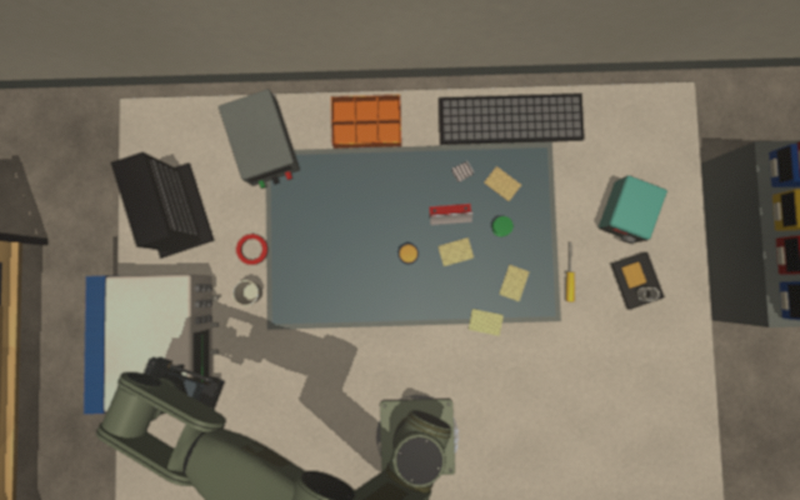

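View pics/side1.png

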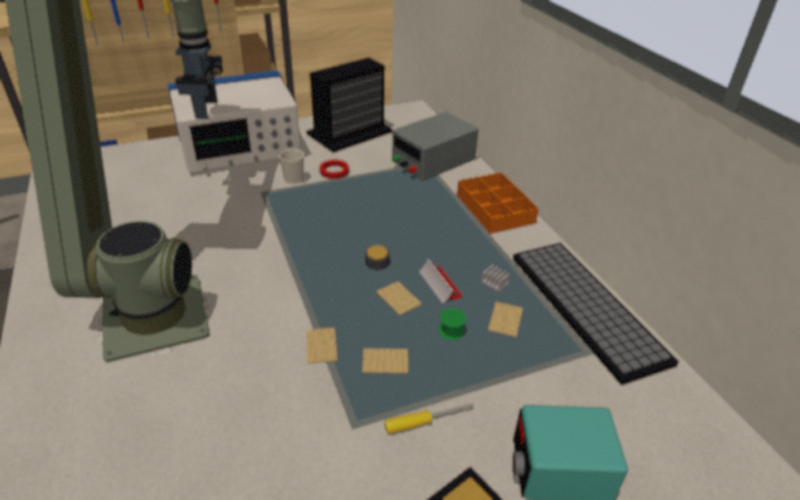

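Pictures 1–2. The candidates for the board, in the top picture, are (456,252), (514,282), (503,183) and (486,322). The one at (456,252) is farthest to the robot's left (image left is +y) and lies just before the stop at (450,214). I'll confirm it in a crop.

Run:
```python
from h import *
shot("top","top2.png",(310,120,440,217),6)
shot("side","side2.png",(270,180,420,290),5)
```

```text
(no output)
```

View pics/top2.png

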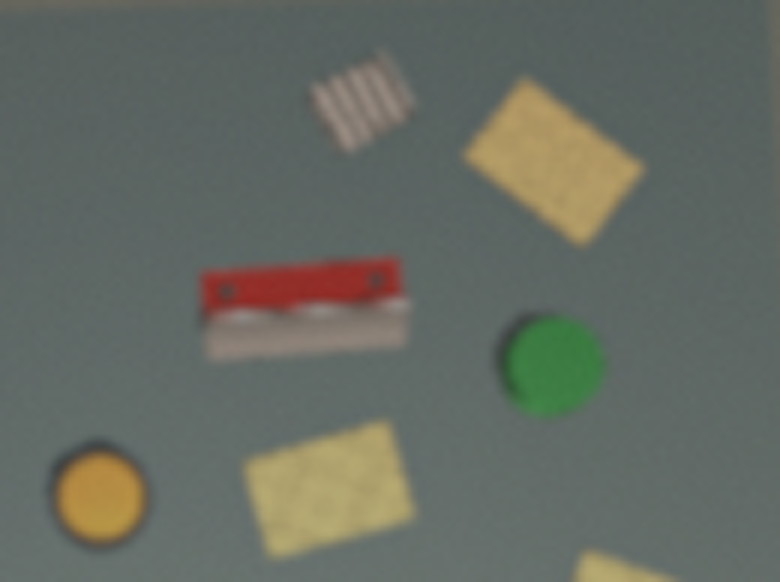

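View pics/side2.png

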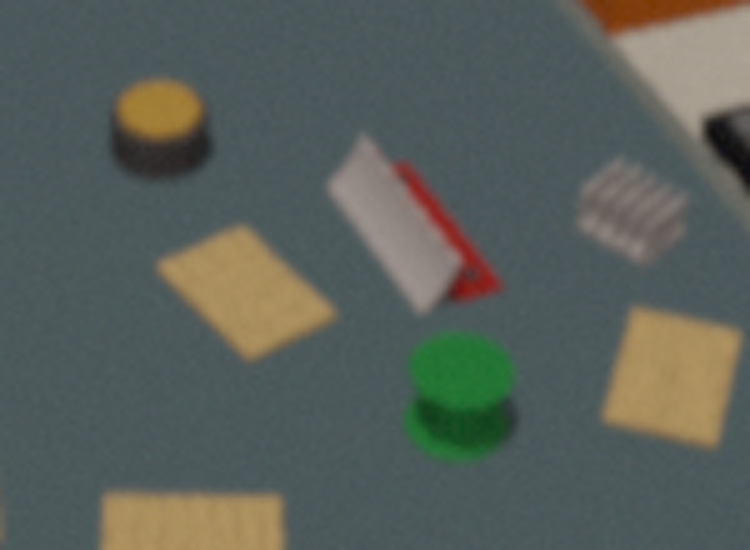

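Pictures 3–4: the board's corners in the top crop are (245,463), (388,422), (414,518) and (272,558). The toe line runs from (208,360) to (407,346). The tin's top is at (100,498) and the spool's at (554,365). The board at the stop is tan and is the leftmost lookalike, so it is the target.

```bash
cat >> h.py <<'E'
def tp(c,pts,z,x0=310,y0=120,s=6): return np.array([ray(c,x0+(u+.5)/s-.5,y0+(v+.5)/s-.5,z) for u,v in pts])
E
python3 - <<'E'
from h import *
c=bot.read_camera("top"); s=bot.read_camera("side")
toe=tp(c,[(208,360),(407,346)],0); print("toe",toe, np.linalg.norm(toe[0]-toe[1])); 
toes=tp(s,[(328,187),(422,313)],0,270,180,5); print("toe side",toes)
b=tp(c,[(245,463),(388,422),(414,518),(272,558)],.004); print("b",b,[np.linalg.norm(b[i]-b[i-1]) for i in range(4)])
bs=tp(s,[(240,225),(337,313),(250,361),(158,266)],.004,270,180,5); print("bs",bs,bs.mean(0))
tin=tp(c,[(100,498)],.035); sp=tp(c,[(554,365)],.042); print("tin",tin,"spool",sp)
print("hs",tp(c,[(362,100)],.03))
m=(toe.mean(0)+toes.mean(0))/2
for T in (toe,toes):
    y=T[0]-T[1]; y/=np.linalg.norm(y); x=np.array([y[1],-y[0],0]); print("yaw",np.degrees(np.arctan2(x[1],x[0])), T.mean(0))
    for n,p in (("b",b.mean(0)),("bs",bs.mean(0)),("tin",tin[0]),("sp",sp[0])): print(n,(p-T.mean(0))@x,(p-T.mean(0))@y)
for B in (b,bs):
    d=(B[0]+B[1]-B[2]-B[3]); print("board yaw",np.degrees(np.arctan2(d[1],d[0])))
print(bot.grip_depth)
E
```

```text
toe [[ 0.59681694 -0.0581388   0.        ]
 [ 0.60186293 -0.17837821  0.        ]] 0.12034524435722403
toe side [[ 5.98525853e-01 -5.44440730e-02  0.00000000e+00]
 [ 6.04987493e-01 -1.73559337e-01 -1.11022302e-16]]
b [[ 0.5337092  -0.07810701  0.004     ]
 [ 0.55591229 -0.16472976  0.004     ]
 [ 0.49783975 -0.17812948  0.004     ]
 [ 0.47633926 -0.09234985  0.004     ]] [np.float64(0.05911149375933398), np.float64(0.08942302329452748), np.float64(0.0595984307155675), np.float64(0.08843311726331551)]
bs [[ 0.53455056 -0.07282769  0.004     ]
 [ 0.55813466 -0.16097958  0.004     ]
 [ 0.49828025 -0.17969788  0.004     ]
 [ 0.47743914 -0.08992375  0.004     ]] [ 0.51710115 -0.12585723  0.004     ]
tin [[0.5135389  0.00971596 0.035     ]] spool [[ 0.58367358 -0.25880001  0.042     ]]
hs [[ 0.74673407 -0.15334162  0.03      ]]
yaw 2.403076039600782 [ 0.59933993 -0.1182585   0.        ]
b -0.08373872510175005 -0.0065651911083102
bs -0.08248506999859256 -0.00414382506687421
tin -0.0803597006420994 0.13145949726774803
sp -0.02154537905936713 -0.13976102765275147
yaw 3.1050778820526346 [ 6.01756673e-01 -1.14001705e-01 -5.55111512e-17]
b -0.08645664804460507 -0.00965837739689561
bs -0.08517342061393514 -0.007252552801155414
tin -0.08138680742587606 0.1283145515555173
sp -0.025899877090700865 -0.14360620551052158
board yaw 13.465869816938673
board yaw 17.024334104087938
-0.0188
```

```bash
cat >> h.py <<'E'
TOE=np.array([.6005,-.1165,0]); YAW=np.radians(2.7)
sx=np.array([np.cos(YAW),np.sin(YAW),0]); sy=np.array([-np.sin(YAW),np.cos(YAW),0])
def plan(*targets):
    o=bot.observe(); R=Ro.from_quat(o["tcp_rot"]).as_matrix()
    p=o["eef_pos"]; d=p-TOE
    print("t",round(o["t"],2),"stopframe mm",np.round([d@sx*1e3,d@sy*1e3,p[2]*1e3],1),"F",np.round(o["contact_force"],2),"grip",o["grip_width"],"j",np.round(o["joints"],2))
    sg=1 if R[:,1]@sy>0 else -1
    Rt=np.array([[0,0,-1.],sg*sy,np.cross([0,0,-1.],sg*sy)]).T
    print("rotvec in tool",np.round((Ro.from_matrix(R.T@Rt)).as_rotvec(),4))
    for T in targets:
        w=TOE+T[0]*sx+T[1]*sy+np.array([0,0,T[2]]); print(T,"shift cm (after turn)",np.round(Rt.T@(w-p)*100,2),"now axes",np.round(R.T@(w-p)*100,2))
E
python3 - <<'E'
from h import *
plan((-.165,-.009,.1))
E
```

```text
t 0.3 stopframe mm [-355.8  667.7  190.8] F [ 0.48 -0.91 -0.6 ] grip 0.09105744008782005 j [ 1.17  0.32  1.56 -0.    1.26 -0.02]
rotvec in tool [-4.279e-01 -1.000e-04  5.000e-04]
(-0.165, -0.009, 0.1) shift cm (after turn) [  9.08 -67.67  19.08] now axes [  9.11 -53.65  45.44]
```

Call:
{"op": "step_arm", "data": {
  "motion": [
    [0,0,0,-0.12,0,0,4.5],
    [0,0,0,-0.12,0,0,4.5],
    [0,0,0,-0.12,0,0,4.5],
    [0,-3,1,-0.06,0,0,4.5],
    [0,-4,1,0,0,0,4.5],
    [0,-4,1,0,0,0,4.5],
    [0,-4,1,0,0,0,4.5],
    [0,-4,1,0,0,0,4.5],
    [0,-4,1,0,0,0,4.5],
    [0,-4,1,0,0,0,4.5]
  ]
}}

```text
t: 1.13
eef_pos: [0.2977, 0.2687, 0.1879]
tcp_rot: [-0.025, 0.706, 0.027, 0.707]
contact_force: [1.7, 1.1, 0.5]
grip_width: 0.0451
```

Call:
{"op": "step_arm", "data": {
  "motion": [
    [0,-4,1.1,0,0,0,4.5],
    [0,-4,1.1,0,0,0,4.5],
    [0,-4,1.1,0,0,0,4.5],
    [0,-4,1.1,0,0,0,4.5],
    [0,-4,1.1,0,0,0,4.5],
    [0,-4,1.1,0,0,0,4.5],
    [0,-4,1.1,0,0,0,4.5],
    [0,-4,1.1,0,0,0,4.5]
  ]
}}

```text
t: 1.8
eef_pos: [0.4059, -0.0469, 0.1894]
tcp_rot: [-0.025, 0.703, 0.028, 0.71]
contact_force: [0.3, 1.0, -0.7]
grip_width: 0.045
```

Run:
```python
from h import *
plan((-.165,-.009,.1))
```

```text
t 1.8 stopframe mm [-191.1   78.7  189.4] F [ 0.31  1.   -0.68] grip 0.04504466043966246 j [-0.15  0.05  1.91  0.01  1.17 -1.8 ]
rotvec in tool [ 0.0288  0.0089 -0.004 ]
(-0.165, -0.009, 0.1) shift cm (after turn) [ 8.94 -8.77  2.61] now axes [ 8.92 -8.88  2.27]
```

Call:
{"op": "step_arm", "data": {
  "motion": [
    [1.5,-3,0.8,0.029,0.009,-0.004,4.5],
    [1.5,-3,0.8,0,0,0,4.5],
    [2,-2.8,0.8,0,0,0,4.5],
    [3,0,0,0,0,0,4.5],
    [3,0,0,0,0,0,4.5],
    [2.5,0,0,0,0,0,4.5],
    [0,0,0,0,0,0,4.5]
  ]
}}

```text
t: 2.38
eef_pos: [0.443, -0.15, 0.0528]
tcp_rot: [-0.014, 0.702, 0.009, 0.712]
contact_force: [-1.6, 0.7, 0.4]
grip_width: 0.0452
```

Run:
```python
from h import *
plan((-.160,-.009,.0015))
c=bot.read_camera("wrist"); im=c["pixels"][:,:,::-1]; cv2.imwrite("pics/w1.png",im)
shot("side","side3.png",(250,150,410,270),4)
```

```text
t 2.38 stopframe mm [-158.9  -26.    52.8] F [-1.56  0.7   0.44] grip 0.04515022179207632 j [-0.35  0.29  2.01 -0.    0.83 -1.95]
rotvec in tool [-0.0155  0.014   0.007 ]
(-0.16, -0.009, 0.0015) shift cm (after turn) [ 5.13  1.7  -0.11] now axes [ 5.12  1.73 -0.2 ]
```

View pics/w1.png

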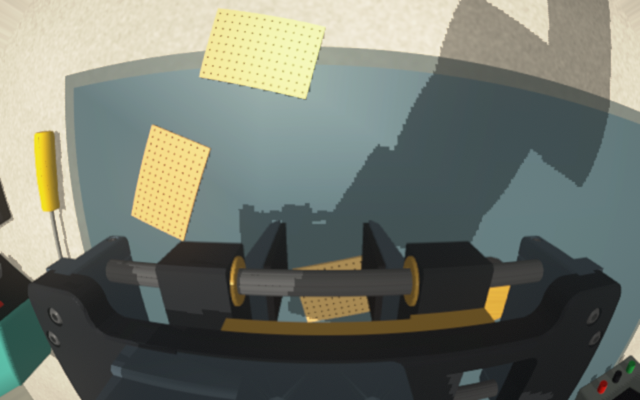

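Picture 5 (wrist): the fingers are above the mat on the robot's side of the board, which shows at (335,290). No obstacle lies under them.

Call:
{"op": "step_arm", "data": {
  "motion": [
    [1.5,0.9,-0.1,-0.0155,0.014,0.007,4.5],
    [1.5,0.8,-0.1,0,0,0,4.5],
    [1,0,0,0,0,0,4.5],
    [0,0,0,0,0,0,4.5],
    [0,0,0,0,0,0,4.5]
  ]
}}

```text
t: 2.9
eef_pos: [0.4505, -0.1328, 0.0213]
tcp_rot: [-0.021, 0.7, 0.016, 0.714]
contact_force: [-0.0, 0.0, 0.7]
grip_width: 0.045
```

Run:
```python
from h import *
plan((-.160,-.009,.0015))
```

```text
t 2.9 stopframe mm [-150.6   -9.2   21.3] F [-0.03  0.01  0.71] grip 0.0450122276672733 j [-0.31  0.33  2.05  0.    0.74 -1.94]
rotvec in tool [0.0054 0.0202 0.0072]
(-0.16, -0.009, 0.0015) shift cm (after turn) [ 1.98  0.02 -0.94] now axes [ 1.96  0.04 -0.98]
```

Call:
{"op": "step_arm", "data": {
  "motion": [
    [0.7,0,-0.6,0.005,0.02,0.007,4.5],
    [0.7,0,-0.4,0,0,0,4.5],
    [0.3,0,0,0,0,0,4.5],
    [0,0,0,0,0,0,4.5]
  ]
}}

```text
t: 3.23
eef_pos: [0.4424, -0.1335, 0.0057]
tcp_rot: [-0.018, 0.705, 0.017, 0.708]
contact_force: [-0.8, -0.1, -0.2]
grip_width: 0.0449
```

Run:
```python
from h import *
plan((-.150,-.009,.0015))
```

```text
t 3.23 stopframe mm [-158.7   -9.5    5.7] F [-0.79 -0.1  -0.17] grip 0.0448797095378511 j [-0.32  0.35  2.07 -0.    0.71 -1.94]
rotvec in tool [0.0015 0.0043 0.0017]
(-0.15, -0.009, 0.0015) shift cm (after turn) [0.42 0.05 0.87] now axes [0.42 0.05 0.87]
```

Call:
{"op": "step_arm", "data": {
  "motion": [
    [0.4,0,0,0,0.004,0,4.5],
    [0.1,0,0.3,0,0,0,4.5],
    [0,0,0.5,0,0,0,4.5],
    [0,0,0.5,0,0,0,4.5],
    [0,0,0.5,0,0,0,4.5],
    [0,0,0.5,0,0,0,4.5]
  ]
}}

```text
t: 3.73
eef_pos: [0.4671, -0.1328, 0.0004]
tcp_rot: [-0.017, 0.707, 0.016, 0.707]
contact_force: [0.4, 0.7, -0.5]
grip_width: 0.0449
```

Run:
```python
from h import *
plan((-.07,-.009,.0015))
```

```text
t 3.73 stopframe mm [-134.   -10.     0.4] F [ 0.39  0.74 -0.45] grip 0.044888255927184754 j [-0.3   0.39  2.02 -0.    0.73 -1.92]
rotvec in tool [0.0001 0.0002 0.0017]
(-0.07, -0.009, 0.0015) shift cm (after turn) [-0.11  0.1   6.4 ] now axes [-0.11  0.09  6.4 ]
```

Call:
{"op": "step_arm", "data": {
  "motion": [
    [-0.12,0,0.5,0,0,0,4.5],
    [0,0,0.5,0,0,0,4.5],
    [0,0,0.5,0,0,0,4.5],
    [0,0,0.5,0,0,0,4.5],
    [0,0,0.5,0,0,0,4.5],
    [0,0,0.5,0,0,0,4.5],
    [0,0,0.5,0,0,0,4.5],
    [0,0,0.5,0,0,0,4.5]
  ]
}}

```text
t: 4.4
eef_pos: [0.5128, -0.1306, 0.002]
tcp_rot: [-0.018, 0.706, 0.016, 0.707]
contact_force: [-0.4, 0.0, -0.6]
grip_width: 0.045
```

Run:
```python
from h import *
plan((-.07,-.009,.0015))
shot("side","side4.png",(270,180,420,290),4)
```

```text
t 4.4 stopframe mm [-88.3 -10.    2. ] F [-0.35  0.   -0.55] grip 0.04496682527829226 j [-0.27  0.44  1.92 -0.    0.78 -1.89]
rotvec in tool [0.0008 0.0016 0.0022]
(-0.07, -0.009, 0.0015) shift cm (after turn) [0.05 0.1  1.83] now axes [0.05 0.09 1.83]
```

View pics/side4.png

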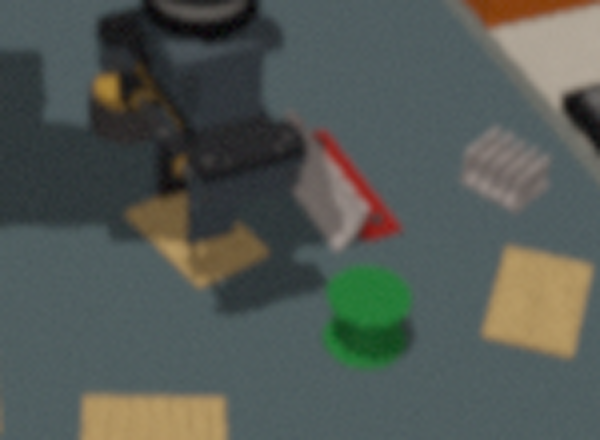

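Picture 6: the board's corners, (268,250), (200,287) and (125,215), match where they started, so the board doesn't seem to have moved. The fingers look as if they are over it. I'll check with projections.

Run:
```python
from h import *
c=bot.read_camera("side"); x0,y0,x1,y1=290,205,355,262
im=c["pixels"][y0:y1,x0:x1,::-1]; s=9
im=cv2.resize(im,None,fx=s,fy=s,interpolation=cv2.INTER_CUBIC)
p=bot.observe()["eef_pos"]
for q,col in ((p,(0,0,255)),(p+.016*sx-.036*sy,(255,0,0)),(p-.016*sx-.036*sy,(0,255,0)),(p+.016*sx+.036*sy,(255,0,255))):
    u,v=proj(c,q); cv2.circle(im,(int((u-x0+.5)*s),int((v-y0+.5)*s)),4,col,-1)
c2=bot.read_camera("wrist"); w=c2["pixels"][:,:,::-1][190:370,180:480]
w=cv2.resize(w,(585,351))
cv2.imwrite("pics/s5.png",np.vstack([im,w])[:, :]); print(im.shape)
```

```text
(513, 585, 3)
```

View pics/s5.png

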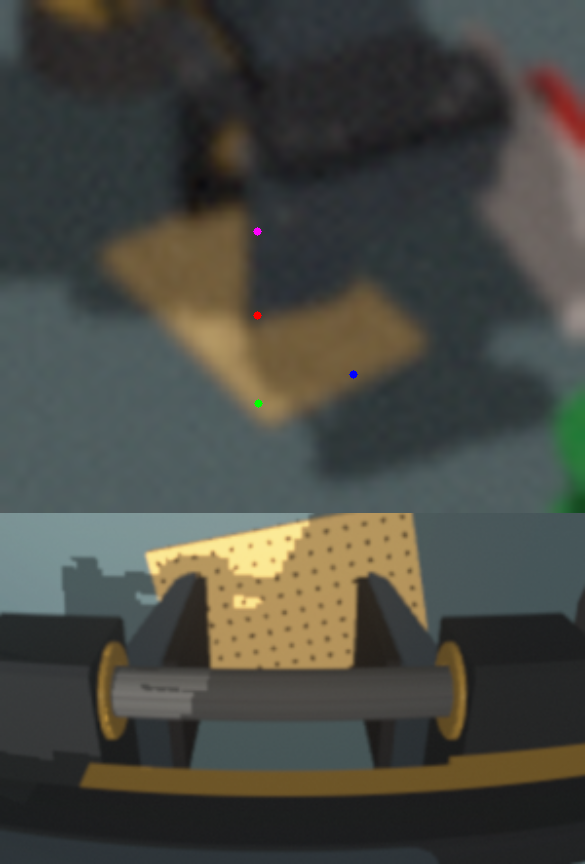

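```bash
cat >> h.py <<'E'
def fish(c,X):
    p=np.array(c["R"])@np.array(X)+np.array(c["t"]); r=np.hypot(p[0],p[1]); th=np.arctan2(r,p[2]); return c["cx"]+c["fx"]*th*p[0]/r, c["cy"]+c["fy"]*th*p[1]/r
E
python3 - <<'E'
from h import *
c=bot.read_camera("wrist"); cv2.imwrite("pics/w2.png",c["pixels"][:,:,::-1])
o=bot.observe(); R=Ro.from_quat(o["tcp_rot"]).as_matrix()
cam=-np.array(c["R"]).T@c["t"]; print("cam in tool",R.T@(cam-o["eef_pos"]),"axis in tool",np.round(R.T@np.array(c["R"])[2],3), c["fx"],c["cx"],c["cy"])
for P in ((.4768,-.091,.004),(.498,-.179,.004),(.534,-.0755,.004),(.557,-.163,.004)): print(P,np.round(fish(c,P),1))
p=o["eef_pos"]
for y in (-.0225,.0225):
  for z in (-.016,.016): print(y,z,np.round(fish(c,p+R@[0,y,z]),1),np.round(fish(c,p+R@[-.03,y,z]),1))
cv2.imwrite("pics/w2c.png",cv2.resize(c["pixels"][150:330,220:440,::-1],(770,630))[:600])
E
```

```text
cam in tool [-0.19463065 -0.00046796 -0.07536031] axis in tool [0.963 0.    0.268] 309.70691628693146 324.0874244426938 202.485380306588
(0.4768, -0.091, 0.004) [388.7 185.3]
(0.498, -0.179, 0.004) [252.7 210.3]
(0.534, -0.0755, 0.004) [400.7 265.4]
(0.557, -0.163, 0.004) [277.1 288.8]
-0.0225 -0.016 [290.6 210. ] [285.2 225.4]
-0.0225 0.016 [292.2 254.1] [287.6 275. ]
0.0225 -0.016 [358.8 210.1] [364.5 225.4]
0.0225 0.016 [357.1 254.1] [362.  274.9]
```

View pics/w2c.png

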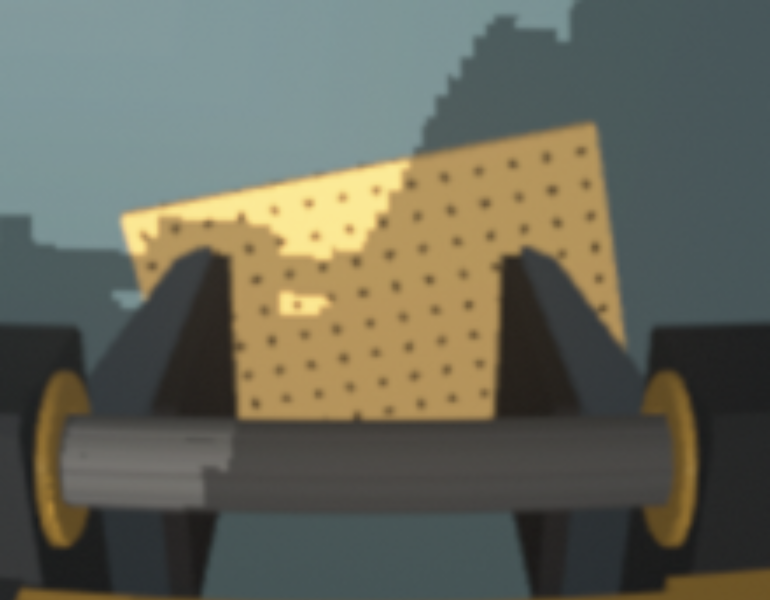

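Picture 8: the board is unmoved, with corners at wrist pixels (255,211) and (390,185), as projected. The fingertips show at (285,224) and (363,224). That puts them about 27 mm behind the TCP at this opening: the tips retract as the fingers open, so I passed over the board at about 29 mm. I'll back off and go lower by that amount, feeling for the mat.

Call:
{"op": "step_arm", "data": {
  "motion": [
    [-0.3,0,-2,0,0,0,4.5],
    [0,0,-2,0,0,0,4.5],
    [0,0,-2,0,0,0,4.5],
    [0,0,-1,0,0,0,4.5],
    [0,0,0,0,0,0,4.5],
    [0.5,0,0,0,0,0,4.5],
    [0.5,0,0,0,0,0,4.5],
    [0.5,0,0,0,0,0,4.5],
    [0,0,0,0,0,0,4.5]
  ]
}}

```text
t: 5.35
eef_pos: [0.4418, -0.1344, -0.0113]
tcp_rot: [-0.018, 0.705, 0.016, 0.709]
contact_force: [1.0, 0.0, 0.1]
grip_width: 0.0447
```

Run:
```python
from h import *
plan((-.155,-.012,-.025))
```

```text
t 5.35 stopframe mm [-159.3  -10.4  -11.3] F [1.02 0.01 0.08] grip 0.04469339532035534 j [-0.32  0.38  2.09 -0.    0.67 -1.94]
rotvec in tool [0.0007 0.0047 0.0031]
(-0.155, -0.012, -0.025) shift cm (after turn) [ 1.37 -0.16  0.43] now axes [ 1.37 -0.15  0.43]
```

Confirmed: the TCP is at −11 mm with no contact. I'll descend in small steps until it touches.

Call:
{"op": "step_arm", "data": {
  "motion": [
    [0.4,-0.1,0,0,0.005,0.003,4.5],
    [0.4,0,0,0,0,0,4.5],
    [0.2,0,0,0,0,0,4.5],
    [0,0,0,0,0,0,4.5]
  ]
}}

```text
t: 5.68
eef_pos: [0.4439, -0.1357, -0.0226]
tcp_rot: [-0.017, 0.707, 0.017, 0.707]
contact_force: [-3.2, 0.1, 12.0]
grip_width: 0.045
```

Call:
{"op": "step_arm", "data": {
  "motion": [
    [0.25,0,0,0,0,0,4.5],
    [0,0,0,0,0,0,4.5]
  ]
}}

```text
t: 5.85
eef_pos: [0.4444, -0.1358, -0.0217]
tcp_rot: [-0.017, 0.707, 0.017, 0.707]
contact_force: [0.5, -0.7, 0.4]
grip_width: 0.0452
```

Call:
{"op": "step_arm", "data": {
  "motion": [
    [0.2,0,0,0,0,0,4.5],
    [0,0,0,0,0,0,4.5]
  ]
}}

```text
t: 6.02
eef_pos: [0.4457, -0.1362, -0.0224]
tcp_rot: [-0.018, 0.706, 0.017, 0.708]
contact_force: [-0.5, -0.3, 0.1]
grip_width: 0.0449
```

The mat was met at a TCP height of about −22.4 mm. I'll raise by 1.5 mm and push.

Call:
{"op": "step_arm", "data": {
  "motion": [
    [-0.15,0.1,0.3,0,0,0,4.5],
    [0,0,0.5,0,0,0,4.5],
    [0,0,0.5,0,0,0,4.5],
    [0,0,0.5,0,0,0,4.5],
    [0,0,0.5,0,0,0,4.5],
    [0,0,0.5,0,0,0,4.5]
  ]
}}

```text
t: 6.52
eef_pos: [0.4754, -0.1333, -0.0222]
tcp_rot: [-0.017, 0.707, 0.017, 0.707]
contact_force: [-0.3, -0.5, -0.2]
grip_width: 0.0453
```

Run:
```python
from h import *
plan((-.07,-.009,-.0208))
```

```text
t 6.52 stopframe mm [-125.8  -10.8  -22.2] F [-0.32 -0.5  -0.21] grip 0.04528837691280786 j [-0.3   0.44  2.02 -0.    0.68 -1.92]
rotvec in tool [ 0.0018 -0.0001  0.0001]
(-0.07, -0.009, -0.0208) shift cm (after turn) [-0.14  0.18  5.58] now axes [-0.14  0.18  5.58]
```

Call:
{"op": "step_arm", "data": {
  "motion": [
    [-0.12,0.1,0.5,0,0,0,4.5],
    [0,0,0.5,0,0,0,4.5],
    [0,0,0.5,0,0,0,4.5],
    [-0.03,0,0.5,0,0,0,4.5],
    [0,0,0.5,0,0,0,4.5],
    [0,0,0.5,0,0,0,4.5],
    [0,0,0.5,0,0,0,4.5]
  ]
}}

```text
t: 7.1
eef_pos: [0.5141, -0.13, -0.0212]
tcp_rot: [-0.017, 0.707, 0.017, 0.706]
contact_force: [-1.0, -0.6, 0.2]
grip_width: 0.0452
```

Run:
```python
from h import *
plan((-.07,-.009,-.0208))
a=shot("side","sa.png",(270,180,420,290),4); b=bot.read_camera("wrist")
A=cv2.imread("pics/sa.png"); W=cv2.resize(b["pixels"][150:330,220:440,::-1],(190,156))
A[:156,:190]=W; cv2.imwrite("pics/s6.png",A)
```

```text
t 7.1 stopframe mm [-86.9  -9.4 -21.2] F [-1.02 -0.6   0.2 ] grip 0.045173257451581454 j [-0.27  0.48  1.94 -0.    0.73 -1.89]
rotvec in tool [ 0.0022 -0.0013 -0.0002]
(-0.07, -0.009, -0.0208) shift cm (after turn) [-0.04  0.04  1.69] now axes [-0.04  0.04  1.69]
```

View pics/s6.png

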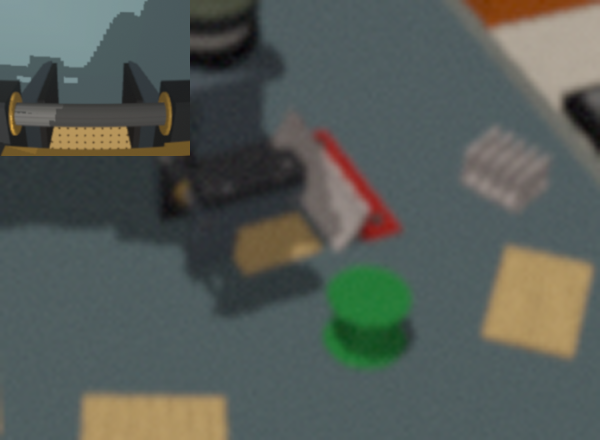

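Picture 9: the board moves with the fingers, looks square, and its far edge is about 11 mm before the toe. I'll carry on.

Call:
{"op": "step_arm", "data": {
  "motion": [
    [-0.02,0,0.5,0,0,0,4.5],
    [-0.02,0,0.5,0,0,0,4.5],
    [-0.02,0,0.5,0,0,0,4.5],
    [-0.02,0,0.5,0,0,0,4.5],
    [-0.02,0,0.5,0,0,0,4.5],
    [-0.02,0,0.5,0,0,0,4.5]
  ]
}}

```text
t: 7.7
eef_pos: [0.5442, -0.1281, -0.0207]
tcp_rot: [-0.017, 0.709, 0.018, 0.705]
contact_force: [-2.3, 0.6, -0.7]
grip_width: 0.0451
```

Run:
```python
from h import *
plan((-.02,-.009,-.0208))
```

```text
t 7.7 stopframe mm [-56.8  -8.9 -20.7] F [-2.28  0.62 -0.69] grip 0.045093704784567555 j [-0.25  0.51  1.86 -0.    0.77 -1.87]
rotvec in tool [ 0.0019 -0.0057 -0.0013]
(-0.02, -0.009, -0.0208) shift cm (after turn) [ 0.01 -0.01  3.68] now axes [-0.01 -0.01  3.68]
```

Call:
{"op": "step_arm", "data": {
  "motion": [
    [-0.02,0,0.5,0,-0.005,0,4.5],
    [-0.02,0,0.5,0,0,0,4.5],
    [-0.02,0,0.5,0,0,0,4.5],
    [-0.02,0,0.5,0,0,0,4.5],
    [-0.02,0,0.4,0,0,0,4.5]
  ]
}}

```text
t: 8.12
eef_pos: [0.5721, -0.1269, -0.0195]
tcp_rot: [-0.017, 0.706, 0.018, 0.708]
contact_force: [0.4, -0.4, -0.1]
grip_width: 0.0448
```

Run:
```python
from h import *
plan((-.02,-.009,-.0208))
```

```text
t 8.12 stopframe mm [-28.9  -9.1 -19.5] F [ 0.37 -0.44 -0.14] grip 0.04480822014193243 j [-0.24  0.54  1.8   0.    0.8  -1.86]
rotvec in tool [ 0.002   0.0018 -0.0009]
(-0.02, -0.009, -0.0208) shift cm (after turn) [0.13 0.01 0.89] now axes [0.13 0.   0.89]
```

```bash
cat >> h.py <<'E'
def combo(fn):
    a=bot.read_camera("side")["pixels"][190:270,290:400,::-1]; t=bot.read_camera("top")["pixels"][150:220,320:410,::-1]; b=bot.read_camera("wrist")["pixels"][150:330,220:440,::-1]
    A=cv2.resize(a,(550,400),interpolation=cv2.INTER_CUBIC); B=cv2.resize(t,(250,194),interpolation=cv2.INTER_CUBIC); C=cv2.resize(b,(250,206))
    cv2.imwrite("pics/"+fn,np.hstack([A,np.vstack([B,C])]))
E
python3 -c "
from h import *
combo('c1.png')"
```

```text
(no output)
```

View pics/c1.png

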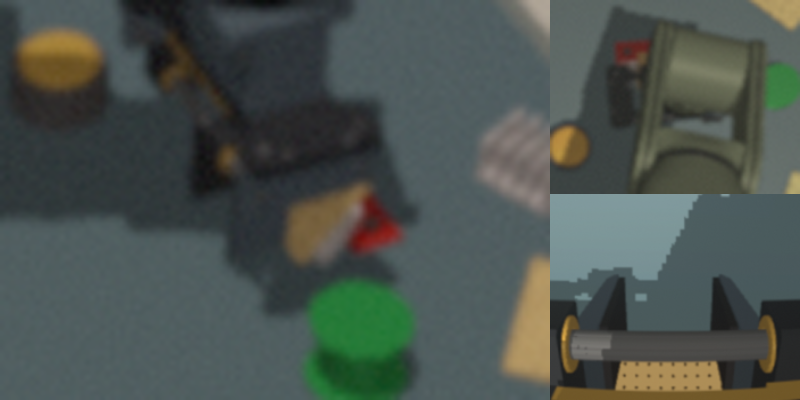

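Picture 10: the board has ridden up and leans on the stop, with its near edge about 13 mm from the toe. I'll push the rest of the way.

Call:
{"op": "step_arm", "data": {
  "motion": [
    [0.1,0,0.3,0,0,0,4.5],
    [0,0,0.3,0,0,0,4.5],
    [0,0,0.2,0,0,0,4.5]
  ]
}}

```text
t: 8.52
eef_pos: [0.579, -0.1264, -0.0207]
tcp_rot: [-0.017, 0.707, 0.018, 0.707]
contact_force: [-0.2, 0.1, 0.4]
grip_width: 0.0446
```

Run:
```python
from h import *
plan((-.02,-.009,-.0208))
```

```text
t 8.52 stopframe mm [-21.9  -8.9 -20.7] F [-0.22  0.12  0.43] grip 0.044584767289156495 j [-0.24  0.55  1.79  0.    0.81 -1.86]
rotvec in tool [ 0.0019  0.0001 -0.0012]
(-0.02, -0.009, -0.0208) shift cm (after turn) [ 0.01 -0.01  0.19] now axes [ 0.01 -0.01  0.19]
```

Call:
{"op": "step_arm", "data": {
  "motion": [
    [0,0,0.3,0,0,0,4.5],
    [0,0,0.2,0,0,0,4.5],
    [0,0,0,0,0,0,4.5]
  ]
}}

```text
t: 8.77
eef_pos: [0.5788, -0.1262, -0.0214]
tcp_rot: [-0.017, 0.711, 0.018, 0.703]
contact_force: [-1.1, 0.5, 0.8]
grip_width: 0.0452
```

Call:
{"op": "step_arm", "data": {
  "motion": [
    [0,0,0.2,0,0,0,4.5],
    [0,0,0.2,0,0,0,4.5]
  ]
}}

```text
t: 8.93
eef_pos: [0.5794, -0.126, -0.0217]
tcp_rot: [-0.017, 0.714, 0.019, 0.7]
contact_force: [-7.7, -1.3, 5.8]
grip_width: 0.0451
```

It bottomed out at −7.7 N, so the lower edge is at the toe. I'll back off, rise and cross over the stop.

Call:
{"op": "step_arm", "data": {
  "motion": [
    [-0.1,0,-1,0,-0.015,0,4.5],
    [0,0,-1.5,0,0,0,4.5],
    [-0.5,0,-1.5,0,0,0,4.5],
    [-3,0,-1,0,0,0,4.5],
    [-3,0,0,0,0,0,4.5],
    [-3,0,0,0,0,0,4.5],
    [-3,0,0,0,0,0,4.5],
    [-2,0,0,0,0,0,4.5],
    [0,0,0,0,0,0,4.5]
  ]
}}

```text
t: 9.68
eef_pos: [0.5344, -0.1289, 0.1302]
tcp_rot: [-0.016, 0.704, 0.018, 0.71]
contact_force: [0.9, -0.6, -0.2]
grip_width: 0.0451
```

Run:
```python
from h import *
plan((.075,-.009,.11))
```

```text
t 9.68 stopframe mm [-66.6  -9.3 130.2] F [ 0.86 -0.58 -0.17] grip 0.04505678343783299 j [-0.26  0.32  1.72  0.01  1.09 -1.88]
rotvec in tool [ 0.0022  0.0086 -0.0025]
(0.075, -0.009, 0.11) shift cm (after turn) [ 2.02  0.03 14.16] now axes [ 2.140e+00 -1.000e-02  1.414e+01]
```

Call:
{"op": "step_arm", "data": {
  "motion": [
    [0,0,2,0,0.008,-0.002,4.5],
    [0,0,3,0,0,0,4.5],
    [0,0,3,0,0,0,4.5],
    [0,0,3,0,0,0,4.5],
    [0,0,2,0,0,0,4.5],
    [0,0,0,0,0,0,4.5],
    [0,0,0,0,0,0,4.5]
  ]
}}

```text
t: 10.27
eef_pos: [0.6722, -0.1213, 0.1274]
tcp_rot: [-0.017, 0.704, 0.017, 0.71]
contact_force: [-0.3, -0.3, 0.1]
grip_width: 0.0448
```

Run:
```python
from h import *
plan((.075,-.009,.015))
combo('c2.png')
```

```text
t 10.27 stopframe mm [ 71.4  -8.2 127.4] F [-0.27 -0.29  0.07] grip 0.04475709748997369 j [-0.2   0.53  1.39  0.    1.21 -1.82]
rotvec in tool [ 0.0015  0.008  -0.0005]
(0.075, -0.009, 0.015) shift cm (after turn) [11.24 -0.08  0.36] now axes [11.24 -0.09  0.27]
```

View pics/c2.png

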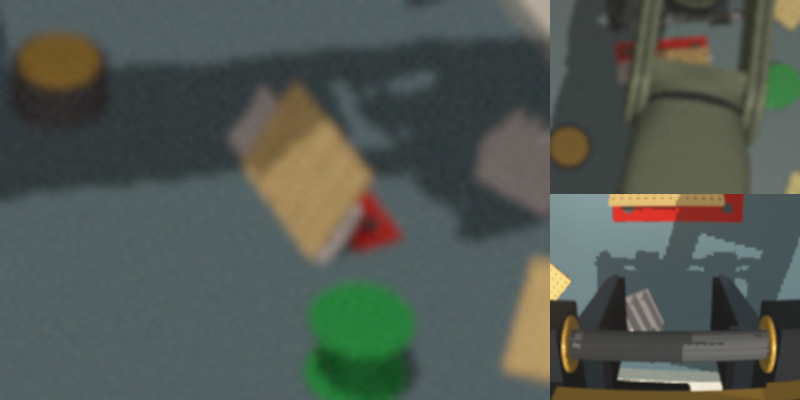

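Picture 11: the board leans steeply on the stop with its upper edge clear above the red back. The fingers are behind it and centred on it, and the heat sink is well clear. I'll descend behind it until the tips are about 40 mm high (TCP z 0.018).

Call:
{"op": "step_arm", "data": {
  "motion": [
    [2,0,0.3,0,0.008,0,4.5],
    [2.5,0,0,0,0,0,4.5],
    [2.5,0,0,0,0,0,4.5],
    [2,0,0,0,0,0,4.5],
    [1,0,0,0,0,0,4.5],
    [0,0,0,0,0,0,4.5],
    [0,0,0,0,0,0,4.5]
  ]
}}

```text
t: 11.0
eef_pos: [0.6689, -0.1229, 0.0298]
tcp_rot: [-0.016, 0.706, 0.016, 0.708]
contact_force: [-0.1, 0.4, 1.2]
grip_width: 0.0449
```

Run:
```python
from h import *
plan((.055,-.009,.018))
```

```text
t 11.0 stopframe mm [68.  -9.7 29.8] F [-0.08  0.44  1.19] grip 0.04494090720869747 j [-0.2   0.6   1.52 -0.    1.02 -1.81]
rotvec in tool [-0.0021  0.0034  0.0009]
(0.055, -0.009, 0.018) shift cm (after turn) [ 1.18  0.07 -1.3 ] now axes [ 1.18  0.06 -1.31]
```

Call:
{"op": "step_arm", "data": {
  "motion": [
    [0.8,0,0,0,0.003,0,4.5],
    [0.4,0,0,0,0,0,4.5],
    [0,0,0,0,0,0,4.5],
    [0,0,0,0,0,0,4.5]
  ]
}}

```text
t: 11.33
eef_pos: [0.6709, -0.1238, 0.0213]
tcp_rot: [-0.017, 0.704, 0.015, 0.709]
contact_force: [0.6, 0.4, 0.9]
grip_width: 0.0447
```

Run:
```python
from h import *
plan((.005,-.009,.018))
```

```text
t 11.33 stopframe mm [ 69.9 -10.6  21.3] F [0.56 0.37 0.88] grip 0.044674910437695774 j [-0.2   0.61  1.52 -0.    1.   -1.81]
rotvec in tool [-0.0025  0.007   0.0027]
(0.005, -0.009, 0.018) shift cm (after turn) [ 0.33  0.16 -6.49] now axes [ 0.28  0.14 -6.5 ]
```

Call:
{"op": "step_arm", "data": {
  "motion": [
    [0.25,0.1,-0.3,0,0.007,0,4.5],
    [0,0,-0.4,0,0,0,4.5],
    [0,0,-0.4,0,0,0,4.5],
    [0,0,-0.4,0,0,0,4.5],
    [0,0,-0.4,0,0,0,4.5],
    [0,0,-0.4,0,0,0,4.5]
  ]
}}

```text
t: 11.83
eef_pos: [0.6475, -0.1238, 0.0203]
tcp_rot: [-0.017, 0.706, 0.015, 0.708]
contact_force: [1.1, -0.2, 0.5]
grip_width: 0.045
```

Run:
```python
from h import *
plan((.005,-.009,.018))
```

```text
t 11.83 stopframe mm [46.6 -9.5 20.3] F [ 1.1  -0.16  0.53] grip 0.045033964914017614 j [-0.2   0.58  1.58 -0.    0.97 -1.82]
rotvec in tool [-0.002   0.003   0.0036]
(0.005, -0.009, 0.018) shift cm (after turn) [ 0.23  0.05 -4.16] now axes [ 0.22  0.04 -4.16]
```

Call:
{"op": "step_arm", "data": {
  "motion": [
    [0.1,0,-0.4,0,0,0,4.5],
    [0,0,-0.4,0,0,0,4.5],
    [0,0,-0.4,0,0,0,4.5],
    [0,0,-0.4,0,0,0,4.5],
    [0,0,-0.4,0,0,0,4.5],
    [0,0,-0.4,0,0,0,4.5],
    [0,0,-0.4,0,0,0,4.5]
  ]
}}

```text
t: 12.42
eef_pos: [0.616, -0.1253, 0.0195]
tcp_rot: [-0.017, 0.706, 0.015, 0.708]
contact_force: [0.4, -0.4, -1.2]
grip_width: 0.0448
```

Run:
```python
from h import *
plan((-.01,-.009,.02))
```

```text
t 12.42 stopframe mm [15.1 -9.6 19.5] F [ 0.4  -0.37 -1.2 ] grip 0.04476951860357581 j [-0.22  0.55  1.66 -0.    0.93 -1.83]
rotvec in tool [-0.0023  0.0032  0.0037]
(-0.01, -0.009, 0.02) shift cm (after turn) [-0.05  0.06 -2.51] now axes [-0.06  0.05 -2.51]
```

Call:
{"op": "step_arm", "data": {
  "motion": [
    [0,0,-0.4,0,0,0,4.5],
    [0,0,-0.4,0,0,0,4.5],
    [0,0,-0.4,0,0,0,4.5],
    [0,0,-0.4,0,0,0,4.5],
    [0,0,-0.3,0,0,0,4.5],
    [0,0,0,0,0,0,4.5],
    [0,0,0,0,0,0,4.5],
    [0,0,0,0,0,0,4.5]
  ]
}}

```text
t: 13.08
eef_pos: [0.5938, -0.1263, 0.0196]
tcp_rot: [-0.017, 0.706, 0.015, 0.708]
contact_force: [-0.6, 0.2, -0.2]
grip_width: 0.0451
```

Call:
{"op": "step_arm", "data": {
  "motion": [
    [-1,0,0.5,0,0,0,4.5],
    [-3,0,0.5,0,0,0,4.5],
    [-4,0,0,0,0,0,4.5],
    [-4,0,0,0,0,0,4.5],
    [-2,4,0,0,0,0,4.5],
    [0,4,0,0,0,0,4.5],
    [0,4,0,0,0,0,4.5],
    [0,4,0,0,0,0,4.5],
    [0,4,0,0,0,0,4.5],
    [0,4,0,0,0,0,4.5]
  ]
}}

```text
t: 13.92
eef_pos: [0.5983, 0.112, 0.165]
tcp_rot: [-0.012, 0.704, 0.009, 0.71]
contact_force: [0.7, -0.3, -1.1]
grip_width: 0.0453
```

Call:
{"op": "step_arm", "data": {
  "motion": [
    [0,4,0,0,0,0,4.5],
    [0,4,0,0,0,0,4.5],
    [0,2,0,0,0,0,4.5],
    [0,0,0,0,0,0,4.5],
    [0,0,0,0,0,0,4.5]
  ]
}}

```text
t: 14.33
eef_pos: [0.5942, 0.226, 0.1648]
tcp_rot: [-0.014, 0.703, 0.014, 0.711]
contact_force: [-0.6, -1.2, -0.3]
grip_width: 0.0448
```

Run:
```python
from h import *
plan((-.01,-.009,.02))
t=bot.read_camera("top")["pixels"][120:217,310:440,::-1]; s=bot.read_camera("side")["pixels"][180:290,270:420,::-1]
cv2.imwrite("pics/fin.png",np.hstack([cv2.resize(t,(402,300),interpolation=cv2.INTER_CUBIC),cv2.resize(s,(398,300),interpolation=cv2.INTER_CUBIC)]))
```

```text
t 14.33 stopframe mm [  9.8 342.4 164.8] F [-0.63 -1.18 -0.32] grip 0.044832503676297854 j [ 0.35  0.43  1.47 -0.    1.24 -1.26]
rotvec in tool [-0.0065  0.0114  0.0004]
(-0.01, -0.009, 0.02) shift cm (after turn) [ 14.48 -35.14  -1.98] now axes [ 14.47 -35.15  -1.92]
```

View pics/fin.png

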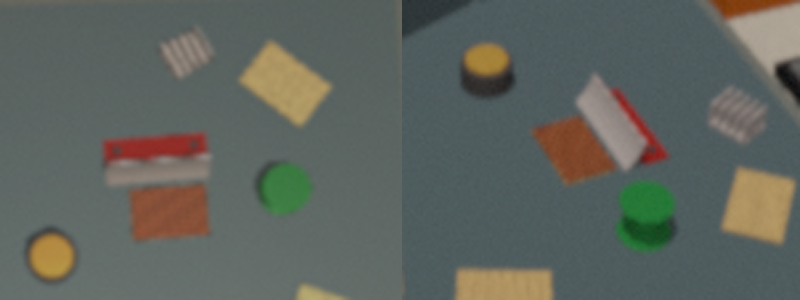

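Run:
```python
from h import *
c=bot.read_camera("top"); k=402/130
b=tp(c,[(130,190),(207,184),(210,235),(135,240)],.004,s=k)
print([round(np.linalg.norm(b[i]-b[i-1])*1e3) for i in range(4)],[(round((q-TOE)@sx*1e3),round((q-TOE)@sy*1e3)) for q in list(b)+[b.mean(0)]])
im=c["pixels"][120:217,310:440].astype(int); 
for n,f in (("tin",(52,256,.035)),("spool",(286,188,.042)),("hs",(187,52,.03))): print(n,tp(c,[f[:2]],f[2],s=k)[0])
print(bot.observe()["qvel"]); bot.hand_in()
```

```text
[59, 90, 60, 87] [(-9, 32), (-9, -58), (-68, -56), (-68, 31), (-38, -13)]
tin [0.51399424 0.00890005 0.035     ]
spool [ 0.58350502 -0.25961214  0.042     ]
hs [ 0.74588791 -0.15408923  0.03      ]
[-0.01693209 -0.00252069  0.00492891 -0.00197084 -0.00070298  0.00194403]
the job is handed in; nothing more can be done
```

The stripboard is turned over and lies copper side up on the mat in front of the stop. I handed the job in at about 14.4 s; the tool reports no verdict.

- **What I did:** I pushed the near edge along the mat at the stop until the board leaned on it. Then I went over the stop and pushed the upper edge back from behind, and the board toppled over its lower edge.
- **First push missed:** Open fingertips sit about 22 mm behind the TCP, so my first pass went over the board without touching it. I backed off, felt for the mat (one light press, 12 N at most) and redid the push lower.
- **Board at the end:**
  - Its middle measured about 38 mm before the toe line and 13 mm off the stop's middle line, within the limits.
  - It measured about 60 × 90 mm from above, as it should lying flat. I did not measure its tilt directly or take a second picture to check that it was still.
- **Other things:** The tin, spool and heat sink measured within about 1 mm of where they started. I did not measure the tape, driver and cup again, but the arm was never seen or felt to touch them. The gripper ended well above and clear of everything.
- **Lean angle:** I saw the steep lean in the picture but did not measure the angle.

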